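Find the shuttered test socket with the contact probe

TASK

Take the contact probe out of its blue stand, set its brass tip gently on the black floor of the long slot in the sensor test fixture and slide it lightly along the slot until it drops into the hidden, spring-shuttered socket. Push it fully home and let go, leaving it standing upright there. Never press hard on the fixture or the stand in any direction, with the probe or the gripper (stay well under 20 N), and leave the tray, bottle and marker where they are.

Things in the scene. Friction and masses are not known exactly. Their poses are not given: they have to be found in the camera images.
- fixture: Sensor test fixture, fixed: a grey box, 110 mm (its x) by 194 mm (its y) by 66 mm high, with an 8 mm thick aluminium deck. Origin at the centre of its underside, z up. A slot through the deck, centred, runs along the fixture's y: 76 mm long (y -38 to +38 mm), 17 mm wide (x -8.5 to +8.5 mm). What else lies on the deck is under 6 mm high
- slot (a point): The middle of the slot at its floor, 58 mm above the bench (8 mm below the deck's top), axes as the fixture's. The floor is a smooth black plate floating on springs: it yields straight down from about 2 N, then 1 mm per further newton, to a hard stop after 8 mm
- home (a point): Height of the tip when fully home in the socket: 36 mm above the bench, under the slot's middle. The socket, a round hole in the floor plate 14.5 mm wide and 22 mm deep, is on the slot's centre line (x = 0), its centre anywhere from y = -28 to +28 mm, different each time. A flush black spring shutter hides it and yields to less than 1 N; the probe's weight alone stays down in it
- stand: Blue stand, fixed to the bench, 56 x 56 x 32 mm; origin at the centre of its underside. A round hole in its top, 15 mm wide and 22 mm deep, holds the probe upright at the start
- probe: Contact probe, about 180 g, 90 mm long, upright in the stand at the start: origin at the centre of the flat end of its brass tip, z up along it. Round brass tip 12 mm in diameter for the first 46 mm, with a 2 mm chamfer at its end; above this a square orange handle, 22 x 22 mm (sides along the probe's x and y) and 44 mm tall, from 46 to 90 mm above the tip
- probe_tip (a point): The centre of the end of the brass tip (same point as the probe's origin)
- probe_handle (a point): The middle of the orange handle, 68 mm above the tip
- tray: Bystander: black sensor tray with a clear closed lid, 124 x 124 x 26 mm, rows of small metal can sensors inside; origin at the centre of its underside
- bottle: Bystander: white bottle with a blue cap, 48 mm in diameter, 110 mm tall; origin at the centre of its underside
- marker: Bystander: pink marker pen lying flat, about 118 x 21 x 15 mm, long along its x; origin under its middle
Not all that is in view belongs to the job. What is meant by the probe is not purple or turquoise, and is the smaller of those in its own colour.

How it is judged (in metres and radians):
On the way, in this order (a step that is already met when the one before it is completed fails the run):
1. the probe is lifted out of the stand (z of probe_tip in the frame of stand above 0.034 m), for 0.1 s.
2. the tip is in the slot, touching the fixture (x of probe_tip in the frame of fixture between -0.006 and 0.006 m and y of probe_tip in the frame of fixture between -0.038 and 0.038 m and z of probe_tip in the frame of fixture below 0.0625 m and contact force between probe and fixture above 0.3 N), for 0.1 s.
At the end, for the whole second after the job is handed in: The probe stands released and still in the socket in the slot, its tip 30 to 40 mm above the bench (home is 36 mm), tilted less than 0.2 rad (the slot's own play allows for less) (x of probe_tip in the frame of fixture between -0.006 and 0.006 m and y of probe_tip in the frame of fixture between -0.038 and 0.038 m and z of probe_tip in the frame of fixture between 0.03 and 0.04 m and angle between probe's own z axis and vertical below 0.2 rad and linear speed of probe below 0.02 m/s and contact force between probe and the fingers below 0.05 N); the robot touches nothing.
It fails at once if the probe is forced against the fixture with more than 20 N (contact force between probe and fixture above 20 N).
It fails at once if the robot presses on the fixture or the stand with more than 20 N (contact force between any of the fingers, the arm and fixture above 20 N or contact force between any of the fingers, the arm and stand above 20 N).
It fails at once if the tray, bottle or marker is shifted more than 20 mm, or the bottle tipped over (distance of any of tray, bottle, marker from where it was at the start of the episode above 0.02 m or angle between bottle's own z axis and vertical above 0.4 rad).
It also fails if it takes over 54 s, if anything falls off the work surface, if the arm or the gripper's body presses on something with over 40 N, if the wrist force passes 120 N, or if a joint passes its speed limit or range.

ROBOT

A 6-joint arm with a two-finger parallel gripper is mounted at the origin on the work surface. World frame = base frame: x ahead of the robot, y to its left, z up, the work surface at z = 0. Lengths are in m, angles in degrees, forces in N, time in s.
With the tool pointing down it reaches from about 0.425 to 1.125 m from the base axis. Payload 14.9 kg.
Tool frame: the origin (TCP) lies at the very end of the fingers, on their centre line; the grasp point (between the pads) lies 19 mm behind it; z points along the fingers, y is the direction in which the jaws open and shut (so a half turn about z gives the same grasp; the last joint's range is limited). The gripper opens to 91 mm and grips with 3 to 60 N. Pads are 32 mm wide; open, the fingers measure 118 mm over their backs; the gripper's body (76 mm by 178 mm) begins 60 mm behind the grasp point.
Start: joints at [71.087, 21.709, 99.362, -0, 58.929, -1.908], TCP at [0.205, 0.669, 0.188] pointing down, gripper open.
Joint ranges: [-158.91, 158.91], [-42.39, 125.64], [0.06, 152.35], [-60.88, 240.88], [17.5, 164.5], [-176.32, 176.32]. Speed limits (degrees/s): [108.29, 108.29, 136.94, 180, 180, 180].

INTERFACE

Orientations are given as [roll, pitch, yaw] about the fixed x, y, z axes, in that order (R = Rz(yaw) Ry(pitch) Rx(roll)).
In Python, from station import status, optics, manip gives the robot as it stands. The module is installed in compiled form; this text tells all that it offers.
- The arm moves only by the tool servo_tool, never from a script. Its argument "series" is a list of rows, each a list of 3 entries, a list of its own where there are three numbers: the finger opening in cm, from 0 to 9.12, then the shift along the tool's x, y, z in cm, then the turn, a rotation vector about the tool's x, y, z in degrees. In form: [[fingers, [tx, ty, tz], [wx, wy, wz]], ...]. A call has 1 to 10 rows; each row is the pose to reach, as a shift and turn from the pose commanded when the call began, along the tool's axes at that moment; what a row does not reach only later rows make up. A row lasts 1/12 s, in which the tool goes at most 41.7 mm and 7.16 degrees, less where a joint would pass 70% of its speed; a pose out of reach is approached as far as the arm can. A call with a gripper value outside its range is refused whole. The fingers move at their own pace and stop on an object; "newtons" is the grip in N (left out, the last holds). Time passes only in rows, so rows that repeat a pose let the fingers close. It gives the time, the measured TCP pose, the force and the opening at its end, in the units of the state.
- status.observe(): the state, without advancing time (a new reading comes with each control period).
- optics.camera(name): name is "side" or "top"; returns the picture (384x512x3 uint8, blue, green, red); there is no depth.
- optics.camera_info(name): a dict with "mtx" (3x3 intrinsics, pixels), "R" (3x3) and "t" (3): a world point X has camera coordinates R X + t. Camera axes: x right, y down, z forward; pixel columns grow to the right and rows downward; lengths in m; the calibration is good to about 2 mm. A picture is of the moment at which its call begins. camera_info takes no time and is no camera call.
- manip.finish_job(): hands the job in, once; it reports no verdict.
Trained networks look in the newest picture that a camera, given by its name, has taken for a name from the list of things; names that differ only in an ending like _2 or _b are one class to them, and where a whole thing is asked for, a point or a joint stands for the part that bears it (a point fixed in the world has none). Each returns a list of dicts, best first, with "p" (0 to 1); they miss things now and then, are a little off and sometimes report something else, mostly with a low value. They report only what shows in the picture. A call takes as long as a camera call. They do not tell look-alikes from the thing itself.
- optics.regions_of(camera, target): "mask" (384x512 bool, what is visible of it) and "box" ([centre column, centre row, width, height] in pixels, round what is visible of it).
The state is a dict: "t": time; "joint_positions": joint angles; "qvel": joint speeds; "tau": joint torques, N m; "eef_pos": TCP position; "ee_rot": TCP orientation; "wrist_force": force on the tool from outside, world axes, zero at the start; "wrist_torque": the same for the moment, N m; "finger_gap": finger opening in m.
Only numpy, scipy, OpenCV 4.12 (cv2) and the standard library are available. Lean on these libraries where they do the work, as an engineer would, in place of code of your own. Each camera call takes 0.05 s, during which the arm holds its last target.

## Working session

There is one attempt and no reset: what is moved stays moved. The work goes in short steps, Python scripts to look and compute and a tool call to move; the robot and the scene stay as the last step left them, time stands still between calls to the robot, and variables do not carry over. Pictures are saved under pics/ and viewed, and the job is handed in when it is done.

Besides the shell and the picture viewer there is one more tool, called by a JSON object that holds its "op" and its "data". servo_tool: Moves the arm, as the interface text tells. Its arguments: {"type":"object","properties":{"series":{"type":"array"},"newtons":{"type":"number"}},"required":["series"]}

```bash
mkdir -p pics
python3 - <<'E'
from station import status, optics
import cv2
for n in ("side","top"):
    im=optics.camera(n); cv2.imwrite(f"pics/{n}0.png",im)
    print(n,{k:v.round(4).tolist() if hasattr(v,'round') else v for k,v in optics.camera_info(n).items()})
    for t in ("probe","fixture","stand","tray","bottle","marker"):
        print(t,[(round(float(d['p']),2),[round(float(x),1) for x in d['box']]) for d in optics.regions_of(n,t)])
print(status.observe())
E
```

```text
side {'mtx': [[482.9312, 0.0, 255.2531], [0.0, 482.9312, 194.088], [0.0, 0.0, 1.0]], 'R': [[-0.9859, -0.1669, -0.0148], [-0.0693, 0.4868, -0.8708], [0.1525, -0.8574, -0.4915]], 't': [0.6336, 0.1205, 0.9746]}
probe [(0.9, [336.2, 169.7, 11.8, 50.6]), (0.84, [302.0, 176.6, 11.7, 30.5]), (0.83, [261.8, 171.9, 20.4, 50.1]), (0.76, [321.6, 200.8, 8.9, 37.5])]
fixture [(0.68, [282.0, 260.5, 84.0, 91.6])]
stand [(0.6, [302.2, 195.5, 28.6, 20.8])]
tray [(0.59, [196.4, 222.7, 79.4, 47.3])]
bottle [(0.85, [178.4, 271.0, 29.9, 58.3]), (0.47, [281.8, 261.6, 83.5, 96.2])]
marker [(0.65, [300.1, 175.4, 13.9, 31.9]), (0.64, [238.2, 172.6, 36.3, 8.9]), (0.54, [300.9, 193.9, 25.5, 23.7])]
top {'mtx': [[462.8688, 0.0, 259.1379], [0.0, 462.8688, 196.3707], [0.0, 0.0, 1.0]], 'R': [[0.0246, -0.9997, -0.0051], [-0.9901, -0.0237, -0.1385], [0.1383, 0.0085, -0.9904]], 't': [-0.022, 0.6568, 1.1318]}
probe [(0.75, [334.4, 273.1, 15.4, 14.5]), (0.62, [319.5, 198.7, 15.7, 15.0]), (0.61, [281.1, 257.2, 8.6, 12.2]), (0.47, [315.6, 238.6, 10.9, 10.4])]
fixture [(0.71, [196.5, 232.5, 84.2, 57.2])]
stand [(0.62, [310.1, 240.1, 23.4, 25.1])]
tray [(0.72, [256.3, 151.3, 59.6, 58.1])]
bottle [(0.87, [167.2, 160.9, 22.0, 25.3]), (0.3, [194.2, 231.8, 82.0, 53.5])]
marker [(0.63, [354.1, 177.2, 13.7, 44.5])]
{'t': 0.7, 'joint_positions': array([ 7.10857579e+01,  2.17068481e+01,  9.93633020e+01, -1.81207116e-04,
        5.89292968e+01, -1.90893930e+00]), 'qvel': array([ 0.02975818, -0.07488517, -0.06195652, -0.08005338, -0.08184545,
       -0.02577238]), 'tau': array([-3.02522116e-03, -7.63522339e+01, -4.34703112e+01,  6.49566343e-02,
        3.89143440e-02,  3.87209343e-05]), 'eef_pos': array([0.20474138, 0.66939321, 0.18805424]), 'ee_rot': array([1.79999452e+02, 1.73545394e-04, 1.62994791e+02]), 'wrist_force': array([-0.16739866,  0.23784082, -1.0194889 ]), 'wrist_torque': array([-0.017139  ,  0.01275707, -0.04727264]), 'finger_gap': 0.09108811865890154}
```

Run:
```python
import cv2
a=cv2.imread("pics/side0.png"); b=cv2.imread("pics/top0.png")
cv2.imwrite("pics/side0c.png",cv2.resize(a[140:320,140:380],None,fx=3.2,fy=3.2,interpolation=cv2.INTER_CUBIC))
cv2.imwrite("pics/top0c.png",cv2.resize(b[110:300,140:390],None,fx=3.1,fy=3.1,interpolation=cv2.INTER_CUBIC))
```

```text
(no output)
```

View pics/side0c.png

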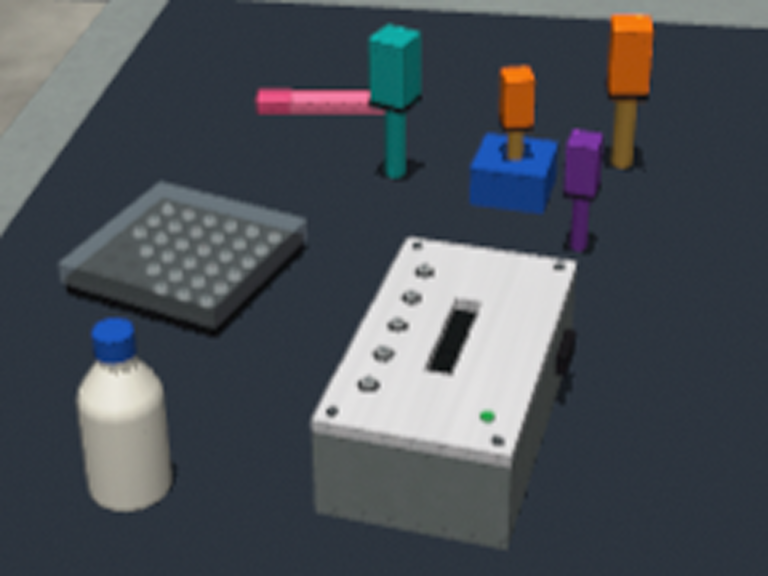

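View pics/top0c.png

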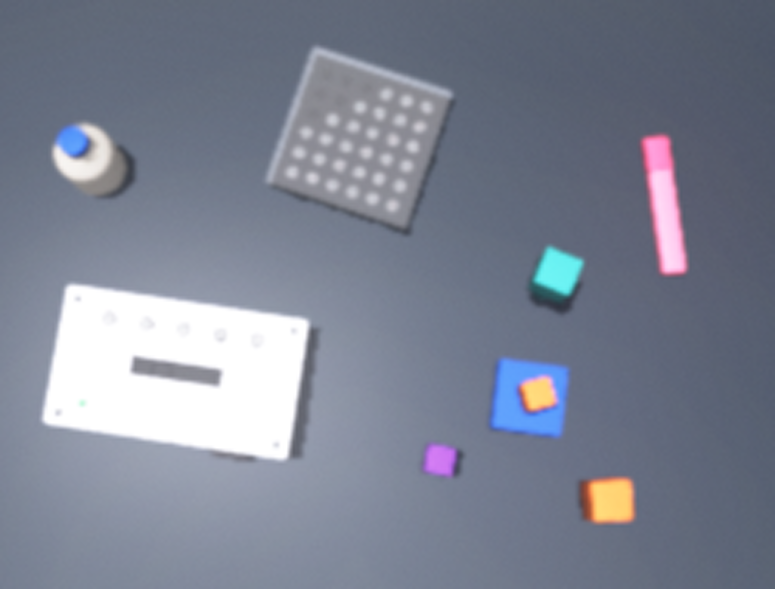

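View pics/side0.png

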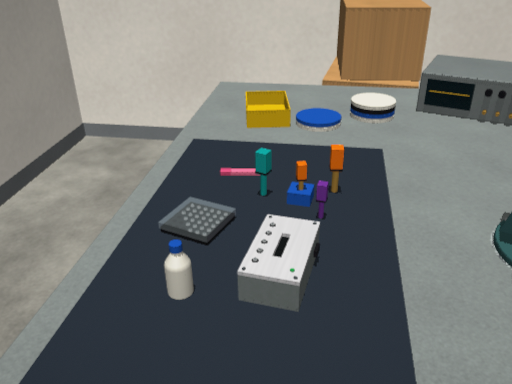

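```bash
cat > h.py <<'E'
import numpy as np, cv2
from scipy.optimize import minimize
from station import optics
def P(n,X):
    c=optics.camera_info(n); Y=np.asarray(X)@np.array(c['R']).T+np.array(c['t']); p=Y@np.array(c['mtx']).T
    return p[:,:2]/p[:,2:]
def ray(n,u,v,z):
    c=optics.camera_info(n);R=np.array(c['R']);d=R.T@np.linalg.inv(c['mtx'])@np.array([u,v,1.]);o=-R.T@np.array(c['t'])
    return o+d*(z-o[2])/d[2]
def box(x,y,yaw,sx,sy,z0,z1):
    c,s=np.cos(yaw),np.sin(yaw)
    return np.array([[x+c*a-s*b,y+s*a+c*b,z] for z in (z0,z1) for a in(-sx/2,sx/2) for b in(-sy/2,sy/2)])
def render(n,pts,S=4):
    p=P(n,pts); h=cv2.convexHull(((p+.5)*S*16).astype(np.float32)).round().astype(np.int32)
    m=np.zeros((384*S,512*S),np.uint8); cv2.fillPoly(m,[h],255,shift=4)
    return cv2.resize(m,(512,384),interpolation=cv2.INTER_AREA)/255.
def fit(masks,mk,x0,step):
    f=lambda q:sum(np.abs(render(n,mk(q))-m).sum()/m.sum() for n,m in masks.items())
    step=np.array(step);sim=np.array([x0]+[np.array(x0)+step*e for e in np.eye(len(x0))])
    r=minimize(f,x0,method='Nelder-Mead',options=dict(initial_simplex=sim,xatol=1e-5,fatol=1e-5,maxiter=400))
    return r.x,r.fun
E
cat > m.py <<'E'
from h import *
ims={n:cv2.imread(f"pics/{n}0.png") for n in("side","top")}
hsv={n:cv2.cvtColor(i,cv2.COLOR_BGR2HSV).astype(int) for n,i in ims.items()}
def win(m,b):
    o=np.zeros(m.shape);u,v,w,h=b;s=np.s_[int(v-h/2-3):int(v+h/2+4),int(u-w/2-3):int(u+w/2+4)];o[s]=m[s];return o
def col(n,lo,hi,b): 
    H=hsv[n];return win((H[...,0]>=lo)&(H[...,0]<=hi)&(H[...,1]>120)&(H[...,2]>60),b)
ob={'side':(302,171,12,20),'top':(313,237,14,14)}
for cams in(('side','top'),('side',),('top',)):
    M={n:col(n,5,18,ob[n]) for n in cams}
    if cams==('side','top'):
        print({n:m.sum() for n,m in M.items()}); p=ray('top',313.5,237,.1);print('init',p)
    for y0 in(0.,.5):
        q,f=fit(M,lambda q:box(q[0],q[1],q[2],.022,.022,.056,.1),[p[0],p[1],y0],[.004,.004,.3])
        print('probe',cams,q[:2].round(4),np.degrees(q[2]).round(1),round(f,3))
    D={n:win((hsv[n][...,2]>(150 if n=='side' else 170))&(hsv[n][...,1]<60),{'side':(283,244,84,60),'top':(196.5,232.5,84,60)}[n]) for n in cams}
    for n in D: D[n]=cv2.morphologyEx(D[n].astype(np.uint8),cv2.MORPH_CLOSE,np.ones((11,11)))*1. 
    p2=ray('top',196.5,230,.066)
    q,f=fit(D,lambda q:box(q[0],q[1],q[2],.11,.194,.0655,.066),[p2[0],p2[1],-.05],[.006,.006,.1]); print('fix',cams,q[:2].round(4),np.degrees(q[2]).round(2),round(f,3))
    S={n:win((hsv[n][...,2]<110),{'side':(281.5,245,14,22),'top':(197,229.5,26,6)}[n]) for n in cams}
B={'side':(302,194,28,24),'top':(310,240,26,27)}
M={n:np.maximum(col(n,100,130,B[n]),0) for n in B}
for n in M: M[n]=cv2.morphologyEx(M[n].astype(np.uint8),cv2.MORPH_CLOSE,np.ones((13,13)))*1.
q,f=fit(M,lambda q:box(q[0],q[1],q[2],.056,.056,0,.032),[p[0],p[1],0],[.006,.006,.1]);print('stand',q[:2],np.degrees(q[2]),f)
E
python3 m.py
```

```text
{'side': np.float64(218.0), 'top': np.float64(19.0)}
init [ 0.55445148 -0.13909958  0.1       ]
probe ('side', 'top') [ 0.5563 -0.1391] 25.5 4.753
probe ('side', 'top') [ 0.5552 -0.1384] 19.2 4.841
fix ('side', 'top') [0.5681 0.1444] -7.14 0.301
probe ('side',) [ 0.5564 -0.1441] 15.2 0.116
probe ('side',) [ 0.5558 -0.1425] 15.0 0.122
fix ('side',) [0.5679 0.1441] -7.15 0.042
probe ('top',) [ 0.5563 -0.1409] 25.0 4.58
probe ('top',) [ 0.5535 -0.1358] 28.8 4.52
fix ('top',) [0.5697 0.1458] -6.59 0.255
stand [ 0.55631929 -0.14004036] -6.995591191168546 0.13693549209868167
```

```bash
sed -i 's/col(n,5,18,ob/col(n,3,25,ob/; s/else 170/else 140/' m.py
python3 - <<'E'
import cv2
b=cv2.imread("pics/top0.png");h=cv2.cvtColor(b,cv2.COLOR_BGR2HSV)
print(h[237,306:322].tolist()); print(b[200:262:3,180].tolist())
print(b[229,180:215,1].tolist()); print(b[222:240,198,1].tolist())
E
python3 m.py
```

```text
[[110, 157, 241], [123, 108, 184], [1, 107, 174], [14, 157, 243], [20, 137, 254], [22, 129, 255], [22, 131, 255], [22, 131, 255], [21, 132, 255], [21, 134, 255], [21, 133, 255], [19, 119, 254], [2, 62, 249], [126, 86, 238], [109, 154, 249], [110, 163, 243]]
[[163, 147, 139], [181, 166, 161], [255, 255, 255], [255, 255, 255], [255, 255, 255], [255, 255, 255], [255, 255, 255], [255, 255, 255], [255, 255, 255], [255, 255, 255], [255, 255, 255], [255, 255, 255], [255, 255, 255], [255, 255, 255], [255, 255, 255], [255, 255, 255], [255, 255, 255], [185, 168, 162], [176, 159, 152], [174, 158, 152], [174, 157, 151]]
[255, 248, 184, 143, 140, 139, 138, 138, 133, 131, 137, 137, 138, 137, 134, 133, 137, 139, 139, 140, 139, 139, 139, 141, 142, 143, 144, 148, 152, 160, 179, 220, 251, 255, 255]
[255, 255, 255, 255, 250, 190, 142, 139, 140, 143, 172, 241, 255, 255, 255, 255, 255, 255]
{'side': np.float64(229.0), 'top': np.float64(66.0)}
init [ 0.55445148 -0.13909958  0.1       ]
probe ('side', 'top') [ 0.5557 -0.1404] 15.2 0.83
probe ('side', 'top') [ 0.5553 -0.1382] 22.3 0.846
fix ('side', 'top') [0.5677 0.1443] -7.29 0.463
probe ('side',) [ 0.5565 -0.145 ] 15.1 0.154
probe ('side',) [ 0.5567 -0.1475] 15.6 0.145
fix ('side',) [0.5679 0.1441] -7.15 0.042
probe ('top',) [ 0.5563 -0.1396] 24.0 0.61
probe ('top',) [ 0.5567 -0.1394] 22.1 0.598
fix ('top',) [0.5666 0.1533] 0.25 0.42
stand [ 0.55631929 -0.14004036] -6.995591191168546 0.13693549209868167
```

```bash
sed -i 's/else 140/else 215/' m.py; sed -i "s/M={n:col(n,3,25,ob\[n\]) for n in cams}/M={n:win((ims[n][...,2].astype(int)-ims[n][...,0])>30,ob[n]) for n in cams}/" m.py
cat >> m.py <<'E'
# slot opening: deck-top edges in top image: the dark region = opening (floor 8 mm lower seen through)
G=ims['top'][...,1].astype(float)
w=np.clip((250-G)/110,0,1);s=np.zeros_like(w);s[224:236,178:217]=w[224:236,178:217]
yy,xx=np.mgrid[:384,:512];u=(s*xx).sum()/s.sum();v=(s*yy).sum()/s.sum();print('slot centroid top',u,v,s.sum(),ray('top',u,v,.066))
C=np.cov(np.vstack([xx[s>.5],yy[s>.5]]));e,V=np.linalg.eigh(C);a=ray('top',u-V[0,1]*15,v-V[1,1]*15,.066);b=ray('top',u+V[0,1]*15,v+V[1,1]*15,.066);d=b-a
print('slot dir yaw',np.degrees(np.arctan2(-d[0],d[1]))%180)
E
python3 m.py
```

```text
{'side': np.float64(235.0), 'top': np.float64(95.0)}
init [ 0.55445148 -0.13909958  0.1       ]
probe ('side', 'top') [ 0.556  -0.1401] 13.9 0.346Traceback (most recent call last):
  File "m.py", line 14, in <module>
    q,f=fit(M,lambda q:box(q[0],q[1],q[2],.022,.022,.056,.1),[p[0],p[1],y0],[.004,.004,.3])
        ~~~^^^^^^^^^^^^^^^^^^^^^^^^^^^^^^^^^^^^^^^^^^^^^^^^^^^^^^^^^^^^^^^^^^^^^^^^^^^^^^^^
  File "h.py", line 20, in fit
    r=minimize(f,x0,method='Nelder-Mead',options=dict(initial_simplex=sim,xatol=1e-5,fatol=1e-5,maxiter=400))
    res = _minimize_neldermead(fun, x0, args, callback, bounds=bounds,
                               **options)
    fsim[j] = func(sim[j])
              ~~~~^^^^^^^^
    fx = function(np.copy(x), *(wrapper_args + args))
  File "h.py", line 18, in <lambda>
    f=lambda q:sum(np.abs(render(n,mk(q))-m).sum()/m.sum() for n,m in masks.items())
               ~~~^^^^^^^^^^^^^^^^^^^^^^^^^^^^^^^^^^^^^^^^^^^^^^^^^^^^^^^^^^^^^^^^^^
  File "h.py", line 18, in <genexpr>
    f=lambda q:sum(np.abs(render(n,mk(q))-m).sum()/m.sum() for n,m in masks.items())
                          ~~~~~~^^^^^^^^^
  File "h.py", line 14, in render
    p=P(n,pts); h=cv2.convexHull(((p+.5)*S*16).astype(np.float32)).round().astype(np.int32)
  File "h.py", line 5, in P
    c=optics.camera_info(n); Y=np.asarray(X)@np.array(c['R']).T+np.array(c['t']); p=Y@np.array(c['mtx']).T
ValueError: time passes only in moves, steps and waits
```

```bash
cat > go.py <<'E'
import sys,numpy as np
from station import status
from scipy.spatial.transform import Rotation as Ro
s=status.observe();R=Ro.from_euler('xyz',s['ee_rot'],degrees=True)
t=list(map(float,sys.argv[1:5]))
print('shift cm',(R.inv().apply(np.array(t[:3])-s['eef_pos'])*100).round(2),'rot',(R.inv()*Ro.from_euler('xyz',[180,0,t[3]],degrees=True)).as_rotvec(degrees=True).round(1),'t',s['t'])
E
python3 go.py .556 -.140 .19 15
python3 - <<'E'
from h import *
for n,t,s in(('lorange',(334.4,273.1),(336,149)),('purple',(281,257),(322,184)),('teal',(319.5,198.7),(263,153))):
    for z in(.08,.1,.12,.14,.16):
        X=ray('top',*t,z);print(n,z,X[:2].round(3),P('side',[X]).round(0)[0],s)
E
```

```text
shift cm [-57.26 -67.13  -0.2 ] rot [  0.  -0. 148.] t 0.7
lorange 0.08 [ 0.47  -0.192] [338. 163.] (336, 149)
lorange 0.1 [ 0.47  -0.189] [339. 156.] (336, 149)
lorange 0.12 [ 0.471 -0.186] [339. 149.] (336, 149)
lorange 0.14 [ 0.471 -0.183] [339. 142.] (336, 149)
lorange 0.16 [ 0.472 -0.18 ] [340. 134.] (336, 149)
purple 0.08 [ 0.505 -0.063] [321. 187.] (322, 184)
purple 0.1 [ 0.505 -0.062] [321. 179.] (322, 184)
purple 0.12 [ 0.505 -0.061] [322. 171.] (322, 184)
purple 0.14 [ 0.505 -0.061] [322. 163.] (322, 184)
purple 0.16 [ 0.504 -0.06 ] [323. 155.] (322, 184)
teal 0.08 [ 0.65  -0.155] [262. 165.] (263, 153)
teal 0.1 [ 0.647 -0.153] [263. 158.] (263, 153)
teal 0.12 [ 0.645 -0.15 ] [264. 151.] (263, 153)
teal 0.14 [ 0.642 -0.148] [265. 144.] (263, 153)
teal 0.16 [ 0.639 -0.145] [266. 136.] (263, 153)
```

Run:
```python
import cv2
a=cv2.imread("pics/side0.png");cv2.imwrite("pics/crop1.png",cv2.resize(a[145:225,250:350],None,fx=7,fy=7,interpolation=cv2.INTER_CUBIC))
```

```text
(no output)
```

View pics/crop1.png

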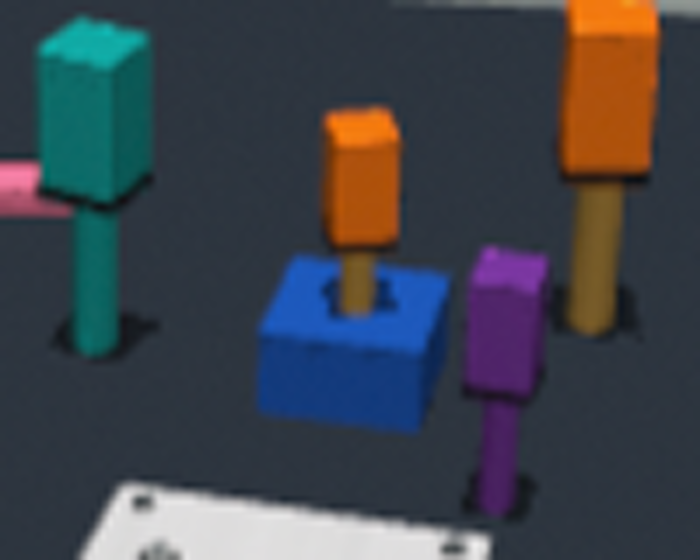

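Candidates (side view): teal (263,172), large orange (336,170), purple (322,201) and small orange (302,177). The one wanted is the small orange probe in the blue stand. The crop confirms it: orange handle, brass tip going into the stand hole.

{"op": "servo_tool", "data": {"series": [[5.2,[-57.3,-67.1,-0.2],[0,0,148]],[5.2,[-57.3,-67.1,-0.2],[0,0,148]],[5.2,[-57.3,-67.1,-0.2],[0,0,148]],[5.2,[-57.3,-67.1,-0.2],[0,0,148]],[5.2,[-57.3,-67.1,-0.2],[0,0,148]],[5.2,[-57.3,-67.1,-0.2],[0,0,148]],[5.2,[-57.3,-67.1,-0.2],[0,0,148]],[5.2,[-57.3,-67.1,-0.2],[0,0,148]],[5.2,[-57.3,-67.1,-0.2],[0,0,148]],[5.2,[-57.3,-67.1,-0.2],[0,0,148]]], "newtons": 25}}

```text
t: 1.53
eef_pos: [0.3712, 0.2855, 0.1893]
ee_rot: [180.0, -0.0, 91.0]
wrist_force: [0.5, 0.2, 0.3]
finger_gap: 0.0516
```

```bash
python3 go.py .556 -.140 .19 15
```

```text
shift cm [-42.88  17.71  -0.08] rot [ 0. -0. 76.] t 1.5333
```

{"op": "servo_tool", "data": {"series": [[5.2,[-42.9,17.7,0],[0,0,76]],[5.2,[-42.9,17.7,0],[0,0,76]],[5.2,[-42.9,17.7,0],[0,0,76]],[5.2,[-42.9,17.7,0],[0,0,76]],[5.2,[-42.9,17.7,0],[0,0,76]],[5.2,[-42.9,17.7,0],[0,0,76]],[5.2,[-42.9,17.7,0],[0,0,76]],[5.2,[-42.9,17.7,0],[0,0,76]],[5.2,[-42.9,17.7,0],[0,0,76]],[5.2,[-42.9,17.7,0],[0,0,76]]]}}

```text
t: 2.37
eef_pos: [0.5394, -0.0963, 0.1892]
ee_rot: [180.0, -0.0, 19.4]
wrist_force: [0.9, 0.5, -0.3]
finger_gap: 0.0518
```

```bash
python3 go.py .556 -.140 .19 15
```

```text
shift cm [ 0.11  4.67 -0.08] rot [ 0.  -0.   4.4] t 2.3667
```

{"op": "servo_tool", "data": {"series": [[5.2,[0.1,4.0,0],[0,0,4.4]],[5.2,[0.1,4.7,0],[0,0,4.4]],[5.2,[0.1,4.7,3],[0,0,4.4]],[5.2,[0.1,4.7,6.5],[0,0,4.4]],[5.2,[0.1,4.7,7.5],[0,0,4.4]],[5.2,[0.1,4.7,7.5],[0,0,4.4]]]}}

```text
t: 2.87
eef_pos: [0.5538, -0.1372, 0.1115]
ee_rot: [-179.8, 0.2, 15.4]
wrist_force: [-0.2, 0.7, -0.3]
finger_gap: 0.052
```

```bash
python3 go.py .556 -.140 .061 15
python3 - <<'E'
from h import *
s=optics.camera('side');t=optics.camera('top')
cv2.imwrite('pics/a.png',np.hstack([cv2.resize(s[110:210,260:360],(400,400),interpolation=2),cv2.resize(t[190:290,260:360],(400,400),interpolation=2)]))
E
```

```text
shift cm [0.16 0.34 5.05] rot [-0.2  0.2  0.4] t 2.8667
```

View pics/a.png

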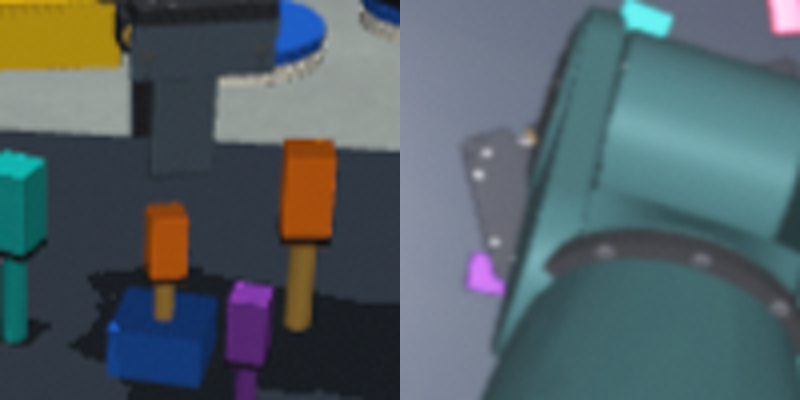

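```bash
python3 go.py .556 -.140 .061 15
python3 - <<'E'
from h import *
from station import status
e=status.observe();print(e['eef_pos'])
print(P('side',[e['eef_pos']]), P('side',[[.556,-.14,.1]]))
E
```

```text
shift cm [-0.08  0.21  5.4 ] rot [ 0.  -0.   0.4] t 2.9667
[ 0.55618213 -0.13773053  0.11495271]
[[301.14570109 157.36163114]] [[301.10252411 162.75911596]]
```

{"op": "servo_tool", "data": {"series": [[5.2,[-0.1,0.2,2],[0,0,0.4]],[5.2,[-0.1,0.2,4],[0,0,0.4]],[5.2,[-0.1,0.2,5.4],[0,0,0.4]],[5.2,[-0.1,0.2,5.4],[0,0,0.4]],[5.2,[-0.1,0.2,5.4],[0,0,0.4]],[2.0,[-0.1,0.2,5.4],[0,0,0.4]],[2.0,[-0.1,0.2,5.4],[0,0,0.4]],[2.0,[-0.1,0.2,5.4],[0,0,0.4]],[2.0,[-0.1,0.2,5.4],[0,0,0.4]]]}}

```text
t: 3.72
eef_pos: [0.5558, -0.1402, 0.0608]
ee_rot: [180.0, -0.1, 15.0]
wrist_force: [-0.3, 0.5, 0.1]
finger_gap: 0.0284
```

Run:
```python
from h import *
from station import status
s=optics.camera('side')
cv2.imwrite('pics/b.png',cv2.resize(s[130:210,260:360],(700,560),interpolation=2))
e=status.observe();print(e['eef_pos'],e['wrist_force'],e['finger_gap'],e['ee_rot'])
```

```text
[ 0.55565487 -0.14013993  0.06060466] [ 0.29215515 -0.20718528 -0.45527935] 0.02417051593901618 [ 1.79974716e+02 -4.28345691e-02  1.49561088e+01]
```

View pics/b.png

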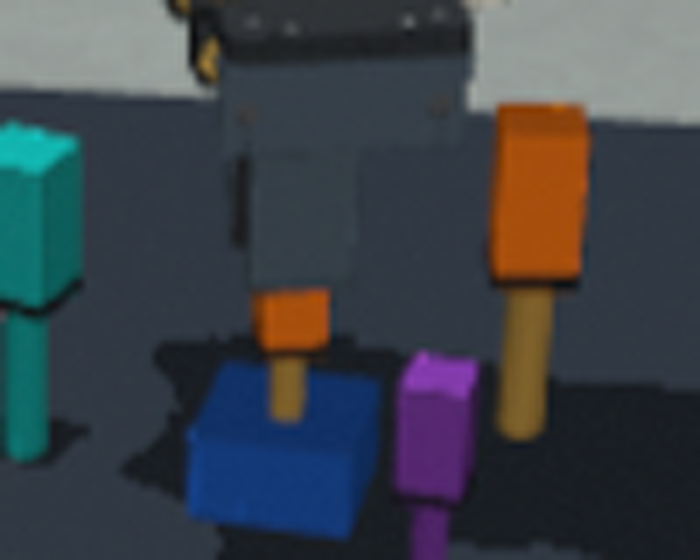

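The fingers straddle the handle (crop 290,300; image ≈ (301,173)), still closing at 24 mm. I'll finish the squeeze.

{"op": "servo_tool", "data": {"series": [[2.0,[0,0,0],[0,0,0]],[2.0,[0,0,0],[0,0,0]],[2.0,[0,0,0],[0,0,0]],[2.0,[0,0,0],[0,0,0]]]}}

```text
t: 4.1
eef_pos: [0.5557, -0.1401, 0.0604]
ee_rot: [180.0, -0.0, 15.0]
wrist_force: [-0.6, 1.6, 6.5]
finger_gap: 0.0216
```

{"op": "servo_tool", "data": {"series": [[1.8,[0,0,-0.5],[0,0,0]],[1.8,[0,0,-1.5],[0,0,0]],[1.8,[0,0,-3],[0,0,0]],[1.8,[0,0,-5.5],[0,0,0]],[1.8,[0,0,-9],[0,0,0]],[1.8,[0,0,-12],[0,0,0]],[1.8,[0,0,-12],[0,0,0]],[1.8,[0,0,-12],[0,0,0]]]}}

```text
t: 4.77
eef_pos: [0.5562, -0.1403, 0.1821]
ee_rot: [179.9, -0.2, 15.0]
wrist_force: [0.3, 0.5, -2.0]
finger_gap: 0.022
```

```bash
python3 - <<'E'
from h import *
from station import status
s=optics.camera('side');optics.camera('top')
cv2.imwrite('pics/c.png',cv2.resize(s[90:190,240:360],(720,600),interpolation=2))
e=status.observe();print(e['eef_pos'],e['wrist_force'],e['finger_gap'],e['ee_rot'],e['t'])
E
python3 go.py .568 .146 .18 -7.15
```

```text
[ 0.55464454 -0.13988538  0.17934716] [ 0.93700919 -0.10174268 -1.49388931] 0.0219881391681141 [-1.79971274e+02  5.00872722e-02  1.49535312e+01] 4.8667
shift cm [  8.67 -27.28  -0.06] rot [-0.   0.1 22.1] t 4.8667
```

View pics/c.png

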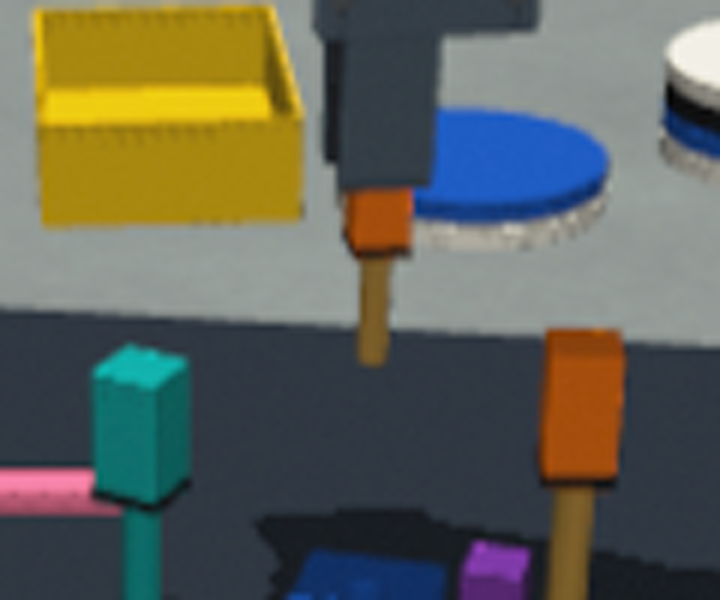

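```bash
python3 - <<'E'
from h import *
print(P('side',[[.5556,-.14,.1305],[.5556,-.14,.1765]]))
E
python3 go.py .5644 .1177 .18 82.85
```

```text
[[301.69662822 150.84797289]
 [302.35675545 132.24960876]]
shift cm [  7.59 -24.63  -0.06] rot [ -0.1   0.  -67.9] t 4.8667
```

{"op": "servo_tool", "data": {"series": [[1.8,[0.8,-2.4,0],[0,0,-6.8]],[1.8,[1.5,-5,0],[0,0,-13.6]],[1.8,[2.3,-7.5,0],[0,0,-20]],[1.8,[3.1,-10,0],[0,0,-27]],[1.8,[3.8,-12.3,0],[0,0,-34]],[1.8,[4.6,-15,0],[0,0,-41]],[1.8,[5.3,-17.3,0],[0,0,-48]],[1.8,[6.1,-20,0],[0,0,-54]],[1.8,[6.9,-22.4,0],[0,0,-61]],[1.8,[7.6,-24.6,0],[0,0,-67.9]]], "newtons": 35}}

```text
t: 5.7
eef_pos: [0.5641, 0.1185, 0.1783]
ee_rot: [-179.8, 0.0, 83.2]
wrist_force: [0.6, -0.7, -2.1]
finger_gap: 0.0214
```

{"op": "servo_tool", "data": {"series": [[1.8,[0,0,0],[0,0,0]],[1.8,[0,0,1],[0,0,0]],[1.8,[0,0,2.0],[0,0,0]],[1.8,[0,0,2.8],[0,0,0]],[1.8,[0,0,2.8],[0,0,0]],[1.8,[0,0,2.8],[0,0,0]],[1.8,[0,0,2.8],[0,0,0]]]}}

```text
t: 6.28
eef_pos: [0.5653, 0.1167, 0.1519]
ee_rot: [-180.0, 0.0, 82.8]
wrist_force: [0.7, 0.2, -2.1]
finger_gap: 0.0218
```

```bash
python3 - <<'E'
from h import *
from station import status
s=optics.camera('side');t=optics.camera('top')
cv2.imwrite('pics/d.png',cv2.resize(s[170:300,220:350],(600,600),interpolation=2))
cv2.imwrite('pics/d2.png',cv2.resize(t[180:290,140:270],(709,600),interpolation=2))
e=status.observe();print(e['eef_pos'],e['wrist_force'],e['finger_gap'],e['ee_rot'],e['t'])
p=e['eef_pos']-[0,0,.0504];print(P('side',[p]))
E
python3 go.py .5644 .1177 .18 82.85
```

```text
[0.56559514 0.11697683 0.15237466] [-0.24318029 -0.58254733 -2.10158426] 0.021216421887718353 [ 1.79963859e+02 -9.98287027e-03  8.28187647e+01] 6.3833
[[284.39076254 220.28297764]]
shift cm [ 0.06 -0.13 -2.76] rot [ 0. -0. -0.] t 6.3833
```

View pics/d.png

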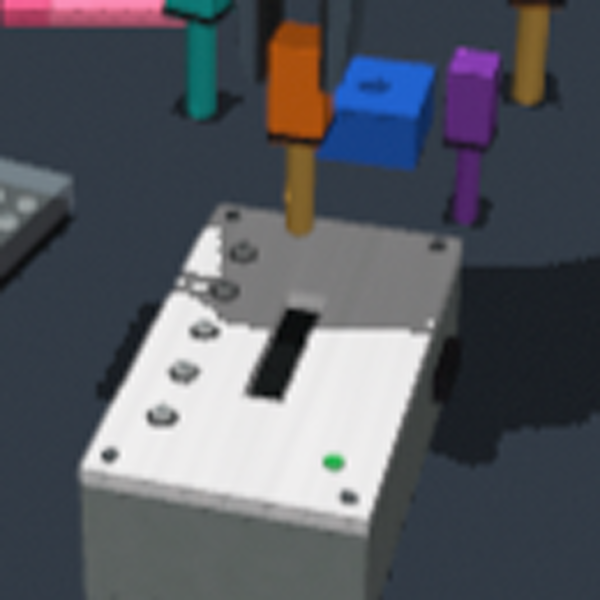

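View pics/d2.png

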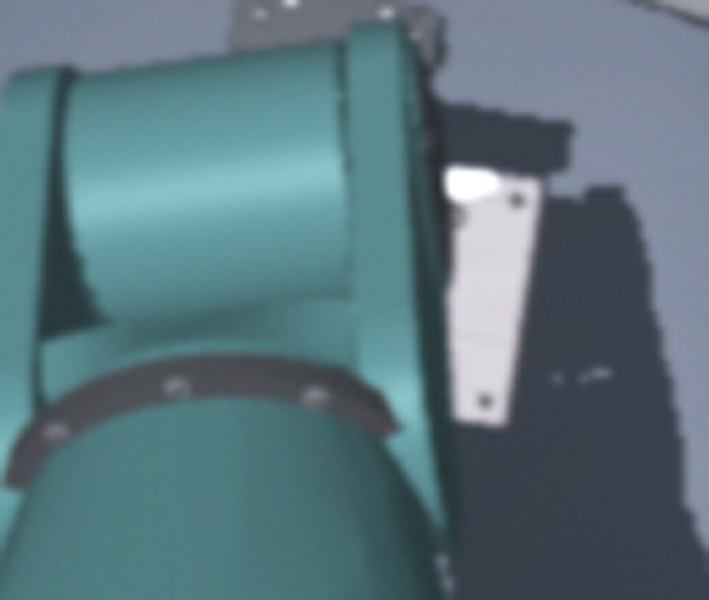

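{"op": "servo_tool", "data": {"series": [[1.8,[0.1,-0.1,0.5],[0,0,0]],[1.8,[0.1,-0.1,1.5],[0,0,0]],[1.8,[0.1,-0.1,2.5],[0,0,0]],[1.8,[0.1,-0.1,3.2],[0,0,0]],[1.8,[0.1,-0.1,3.2],[0,0,0]],[1.8,[0.1,-0.1,3.2],[0,0,0]],[1.8,[0.1,-0.1,3.2],[0,0,0]]]}}

```text
t: 6.97
eef_pos: [0.5645, 0.1184, 0.12]
ee_rot: [-180.0, 0.0, 82.9]
wrist_force: [-0.7, 0.3, -1.5]
finger_gap: 0.0217
```

```bash
cat > st.py <<'E'
from h import *
from station import status
import sys
def fx(p):
    d=np.array(p[:2])-[.5685,.147];a=np.radians(-7.15);return np.array([d[0]*np.cos(a)+d[1]*np.sin(a),-d[0]*np.sin(a)+d[1]*np.cos(a)])*1e3
if len(sys.argv)>1:
    s=optics.camera('side');cv2.imwrite(sys.argv[1],cv2.resize(s[190:270,240:320],(600,600),interpolation=2))
e=status.observe();print('t',e['t'],'fix xy mm',fx(e['eef_pos']).round(2),'tipz',((e['eef_pos'][2]-.0504)*1e3).round(2),'F',e['wrist_force'].round(1),'M',e['wrist_torque'].round(2),e['ee_rot'].round(2),e['finger_gap'])
p=e['eef_pos']-[0,0,.0504];print(P('side',[p]))
E
python3 st.py pics/e.png
```

```text
t 7.0167 fix xy mm [ -0.23 -28.86] tipz 69.85 F [-0.1  0.2 -1.7] M [-0.08  0.07  0.  ] [ 1.7998e+02 -1.0000e-02  8.2860e+01] 0.02148153579132342
[[284.5303283  234.87222874]]
```

View pics/e.png

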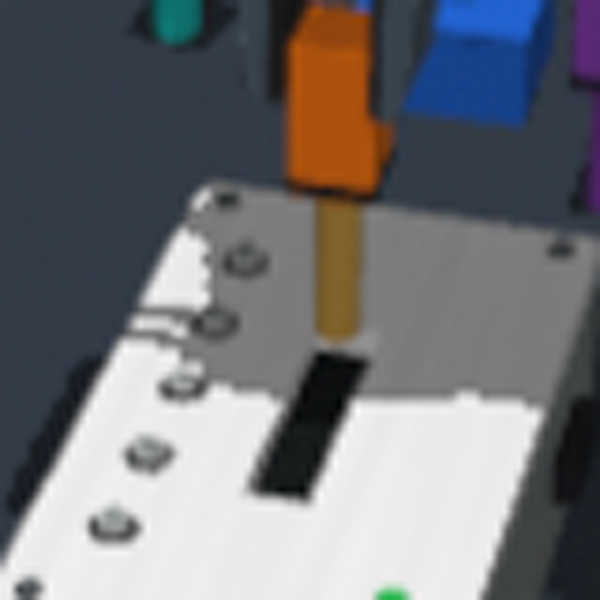

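```bash
cat > ov.py <<'E'
from h import *
im=cv2.imread('pics/side0.png')
c=np.s_[190:270,240:320];k=7.5
o=cv2.resize(im[c],(600,600),interpolation=cv2.INTER_CUBIC)
def tocrop(p): return ((p-[240,190]+.5)*k-.5)
a=np.radians(-7.15)
def F(x,y,z,c=(.5679,.1441)): return [c[0]+np.cos(a)*x-np.sin(a)*y,c[1]+np.sin(a)*x+np.cos(a)*y,z]
for (w,l),z in(((.0085,.038),.066),((.055,.097),.066),((.0085,.038),.058)):
    q=tocrop(P('side',[F(sx*w,sy*l,z) for sx,sy in((-1,-1),(1,-1),(1,1),(-1,1))]))
    print(q.round(0).tolist()); cv2.polylines(o,[q.round().astype(int)],True,(0,0,255) if z>.06 else (0,255,0),1)
cv2.imwrite('pics/f.png',o)
E
python3 ov.py
```

```text
[[380.0, 332.0], [316.0, 322.0], [240.0, 492.0], [308.0, 503.0]]
[[600.0, 238.0], [204.0, 181.0], [-20.0, 607.0], [446.0, 690.0]]
[[380.0, 357.0], [316.0, 347.0], [240.0, 518.0], [308.0, 530.0]]
```

View pics/f.png

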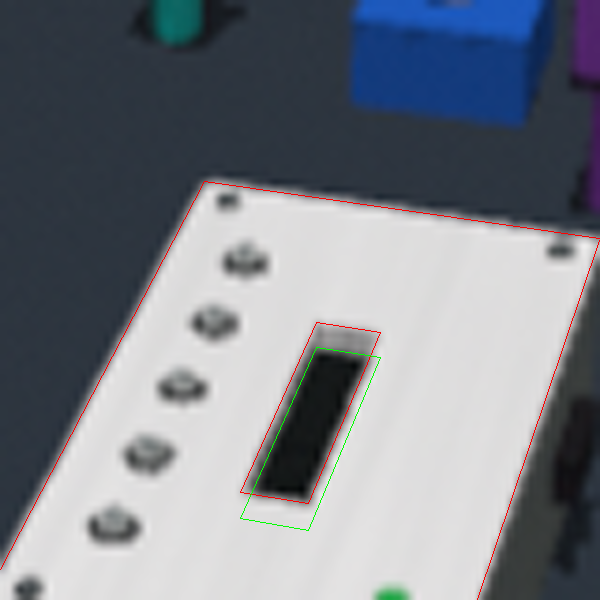

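The overlay matches the slot rim, and the tip (≈ pixel 284.5,234.5) lies over the slot's centre line near its far end. I'll lower it now.

{"op": "servo_tool", "data": {"series": [[1.8,[0,0,0.3],[0,0,0]],[1.8,[0,0,0.6],[0,0,0]],[1.8,[0,0,0.9],[0,0,0]],[1.8,[0,0,0.9],[0,0,0]],[1.8,[0,0,0.9],[0,0,0]]]}}

```text
t: 7.43
eef_pos: [0.5642, 0.1183, 0.1107]
ee_rot: [-180.0, 0.0, 82.9]
wrist_force: [-0.4, -0.5, -1.7]
finger_gap: 0.0215
```

```bash
python3 st.py
```

```text
t 7.4333 fix xy mm [ -0.65 -28.99] tipz 60.34 F [-0.4 -0.5 -1.7] M [-0.14  0.05  0.04] [-1.7998e+02  1.0000e-02  8.2850e+01] 0.021531876051326587
[[284.68759473 238.96487396]]
```

{"op": "servo_tool", "data": {"series": [[1.8,[0,0.04,0.1],[0,0,0]],[1.8,[0,0.04,0.2],[0,0,0]],[1.8,[0,0.04,0.3],[0,0,0]],[1.8,[0,0.04,0.3],[0,0,0]],[1.8,[0,0.04,0.3],[0,0,0]]]}}

```text
t: 7.85
eef_pos: [0.5649, 0.1183, 0.1081]
ee_rot: [180.0, -0.0, 82.9]
wrist_force: [0.1, -0.5, 0.3]
finger_gap: 0.0217
```

```bash
python3 st.py
```

```text
t 7.85 fix xy mm [  0.04 -28.89] tipz 57.71 F [ 0.1 -0.5  0.3] M [-0.14  0.1   0.  ] [179.99  -0.    82.86] 0.0217366960706967
[[284.30382697 240.06738498]]
```

{"op": "servo_tool", "data": {"series": [[1.8,[0,0,0.1],[0,0,0]],[1.8,[0,0,0.2],[0,0,0]],[1.8,[0,0,0.2],[0,0,0]],[1.8,[0,0,0.2],[0,0,0]]]}}

```text
t: 8.18
eef_pos: [0.5649, 0.1183, 0.1061]
ee_rot: [180.0, -0.0, 82.9]
wrist_force: [0.9, 0.4, 2.4]
finger_gap: 0.022
```

```bash
python3 st.py
```

```text
t 8.1833 fix xy mm [  0.03 -28.89] tipz 55.67 F [0.9 0.4 2.4] M [-0.09  0.06 -0.01] [179.99  -0.    82.86] 0.022031330569557653
[[284.29329025 240.93812988]]
```

{"op": "servo_tool", "data": {"series": [[1.8,[0.1,0,0],[0,0,0]],[1.8,[0.2,0,0],[0,0,0]],[1.8,[0.3,0,0],[0,0,0]],[1.8,[0.3,0,0],[0,0,0]]]}}

```text
t: 8.52
eef_pos: [0.5652, 0.1213, 0.106]
ee_rot: [-180.0, 0.0, 82.9]
wrist_force: [-0.6, -3.0, 2.9]
finger_gap: 0.0218
```

{"op": "servo_tool", "data": {"series": [[1.8,[0.1,0,0],[0,0,0]],[1.8,[0.2,0,0],[0,0,0]],[1.8,[0.3,0,0],[0,0,0]],[1.8,[0.3,0,0],[0,0,0]]]}}

```text
t: 8.85
eef_pos: [0.5655, 0.1244, 0.106]
ee_rot: [-180.0, 0.0, 82.9]
wrist_force: [-0.7, -1.6, 3.2]
finger_gap: 0.0216
```

```bash
python3 st.py
```

```text
t 8.85 fix xy mm [ -0.13 -22.8 ] tipz 55.56 F [-0.7 -1.6  3.2] M [-0.65  0.14 -0.04] [-180.      0.     82.86] 0.021616462703775707
[[283.61685458 242.76136837]]
```

{"op": "servo_tool", "data": {"series": [[1.8,[0.1,0,0],[0,0,0]],[1.8,[0.2,0,0],[0,0,0]],[1.8,[0.3,0,0],[0,0,0]],[1.8,[0.3,0,0],[0,0,0]]]}}

```text
t: 9.18
eef_pos: [0.5659, 0.1274, 0.106]
ee_rot: [180.0, -0.0, 82.9]
wrist_force: [-0.7, -2.2, 2.8]
finger_gap: 0.0215
```

{"op": "servo_tool", "data": {"series": [[1.8,[0.1,0,0],[0,0,0]],[1.8,[0.2,0,0],[0,0,0]],[1.8,[0.3,0,0],[0,0,0]],[1.8,[0.3,0,0],[0,0,0]]]}}

```text
t: 9.52
eef_pos: [0.5663, 0.1304, 0.106]
ee_rot: [180.0, -0.0, 82.9]
wrist_force: [-1.6, -2.9, 3.4]
finger_gap: 0.0216
```

{"op": "servo_tool", "data": {"series": [[1.8,[0.1,0,0],[0,0,0]],[1.8,[0.2,0,0],[0,0,0]],[1.8,[0.3,0,0],[0,0,0]],[1.8,[0.3,0,0],[0,0,0]]]}}

```text
t: 9.85
eef_pos: [0.5667, 0.1333, 0.106]
ee_rot: [180.0, -0.0, 82.9]
wrist_force: [-0.2, -1.3, 1.7]
finger_gap: 0.0217
```

```bash
python3 st.py pics/g.png
```

```text
t 9.9 fix xy mm [ -0.11 -13.83] tipz 55.61 F [-0.5 -0.7  2. ] M [-0.63  0.12 -0.01] [180.    -0.    82.86] 0.022013227244298918
[[282.47987829 245.36818395]]
```

View pics/g.png

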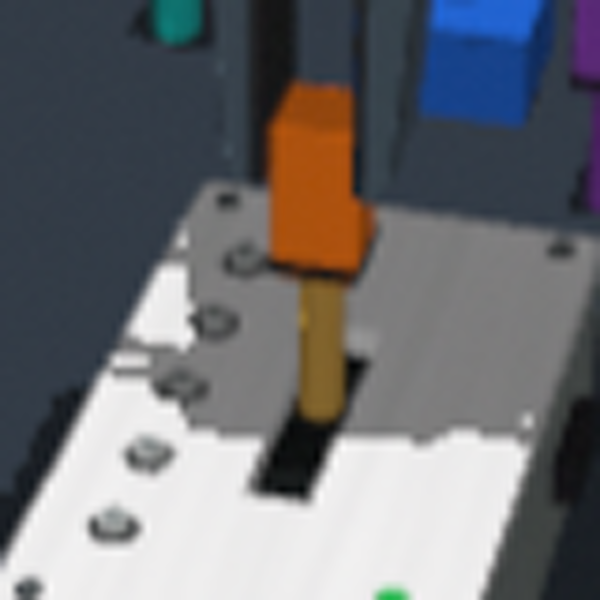

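Tip (≈ 282.5,245) is in the slot, upright and on the centre line. I'll keep sliding.

{"op": "servo_tool", "data": {"series": [[1.8,[0.1,0,0],[0,0,0]],[1.8,[0.2,0,0],[0,0,0]],[1.8,[0.3,0,0],[0,0,0]],[1.8,[0.3,0,0],[0,0,0]]]}}

```text
t: 10.23
eef_pos: [0.567, 0.1363, 0.106]
ee_rot: [-180.0, 0.0, 82.9]
wrist_force: [-0.8, -2.5, 3.1]
finger_gap: 0.0216
```

{"op": "servo_tool", "data": {"series": [[1.8,[0.1,0,0],[0,0,0]],[1.8,[0.2,0,0],[0,0,0]],[1.8,[0.3,0,0],[0,0,0]],[1.8,[0.3,0,0],[0,0,0]]]}}

```text
t: 10.57
eef_pos: [0.5674, 0.1393, 0.106]
ee_rot: [180.0, -0.0, 82.9]
wrist_force: [0.4, -2.3, 2.0]
finger_gap: 0.0214
```

{"op": "servo_tool", "data": {"series": [[1.8,[0.1,0,0],[0,0,0]],[1.8,[0.2,0,0],[0,0,0]],[1.8,[0.3,0,0],[0,0,0]],[1.8,[0.3,0,0],[0,0,0]]]}}

```text
t: 10.9
eef_pos: [0.5678, 0.1423, 0.106]
ee_rot: [-180.0, -0.0, 82.9]
wrist_force: [-0.5, -2.5, 2.5]
finger_gap: 0.0217
```

{"op": "servo_tool", "data": {"series": [[1.8,[0.1,0,0],[0,0,0]],[1.8,[0.2,0,0],[0,0,0]],[1.8,[0.3,0,0],[0,0,0]],[1.8,[0.3,0,0],[0,0,0]]]}}

```text
t: 11.23
eef_pos: [0.5682, 0.1453, 0.106]
ee_rot: [180.0, -0.0, 82.9]
wrist_force: [-0.3, -2.1, 3.0]
finger_gap: 0.0216
```

{"op": "servo_tool", "data": {"series": [[1.8,[0.1,0,0],[0,0,0]],[1.8,[0.2,0,0],[0,0,0]],[1.8,[0.3,0,0],[0,0,0]],[1.8,[0.3,0,0],[0,0,0]]]}}

```text
t: 11.57
eef_pos: [0.5686, 0.1482, 0.106]
ee_rot: [180.0, -0.0, 82.9]
wrist_force: [0.1, -1.4, 2.6]
finger_gap: 0.0214
```

{"op": "servo_tool", "data": {"series": [[1.8,[0.1,0,0],[0,0,0]],[1.8,[0.2,0,0],[0,0,0]],[1.8,[0.3,0,0],[0,0,0]],[1.8,[0.3,0,0],[0,0,0]]]}}

```text
t: 11.9
eef_pos: [0.5689, 0.1512, 0.106]
ee_rot: [180.0, -0.0, 82.9]
wrist_force: [-1.2, -2.6, 2.8]
finger_gap: 0.0216
```

{"op": "servo_tool", "data": {"series": [[1.8,[0.1,0,0],[0,0,0]],[1.8,[0.2,0,0],[0,0,0]],[1.8,[0.3,0,0],[0,0,0]],[1.8,[0.3,0,0],[0,0,0]]]}}

```text
t: 12.23
eef_pos: [0.5693, 0.1542, 0.106]
ee_rot: [180.0, -0.0, 82.9]
wrist_force: [0.3, -1.9, 2.5]
finger_gap: 0.0215
```

{"op": "servo_tool", "data": {"series": [[1.8,[0.1,0,0],[0,0,0]],[1.8,[0.2,0,0],[0,0,0]],[1.8,[0.3,0,0],[0,0,0]],[1.8,[0.3,0,0],[0,0,0]]]}}

```text
t: 12.57
eef_pos: [0.5697, 0.1574, 0.1059]
ee_rot: [180.0, -0.0, 82.8]
wrist_force: [-0.1, 1.0, 0.5]
finger_gap: 0.0219
```

```bash
python3 st.py pics/i.png; python3 st.py
```

```text
t 12.6167 fix xy mm [-0.16 10.42] tipz 55.52 F [-0.7  1.9  0.8] M [ 0.25  0.06 -0.01] [-1.800e+02 -3.000e-02  8.285e+01] 0.021947714414741637
[[279.36056279 252.73871471]]
t 12.6167 fix xy mm [-0.16 10.42] tipz 55.52 F [-0.7  1.9  0.8] M [ 0.25  0.06 -0.01] [-1.800e+02 -3.000e-02  8.285e+01] 0.021947714414741637
[[279.36056279 252.73871471]]
```

View pics/i.png

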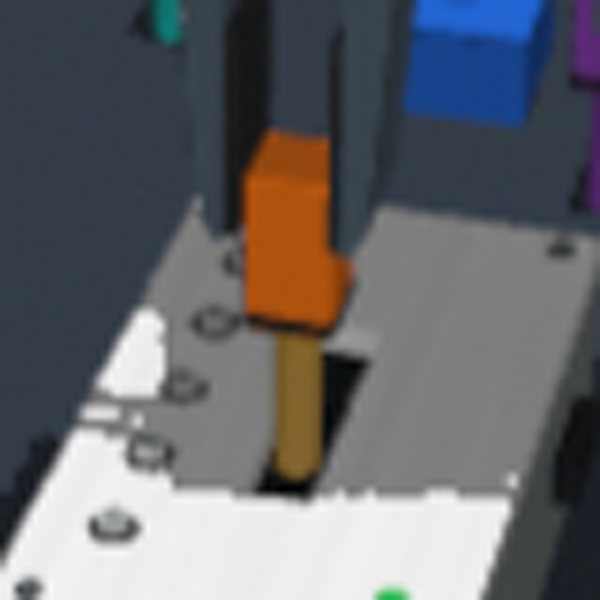

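{"op": "servo_tool", "data": {"series": [[1.8,[0.05,0,0],[0,0,0]],[1.8,[0.1,0,0],[0,0,0]],[1.8,[0.1,0,0],[0,0,0]]]}}

```text
t: 12.87
eef_pos: [0.5697, 0.158, 0.1059]
ee_rot: [-180.0, 0.0, 82.9]
wrist_force: [-0.2, 0.5, 0.4]
finger_gap: 0.0216
```

```bash
python3 st.py
```

```text
t 12.8667 fix xy mm [-0.23 11.1 ] tipz 55.51 F [-0.2  0.5  0.4] M [ 0.03  0.14 -0.01] [-179.99    0.     82.86] 0.021594034564566555
[[279.30678675 252.95936053]]
```

{"op": "servo_tool", "data": {"series": [[1.8,[0.05,0,0.1],[0,0,0]],[1.8,[0.05,0,0.2],[0,0,0]],[1.8,[0.05,0,0.2],[0,0,0]]]}}

```text
t: 13.12
eef_pos: [0.5696, 0.1585, 0.1036]
ee_rot: [-180.0, 0.0, 82.9]
wrist_force: [0.1, 1.9, -2.3]
finger_gap: 0.0214
```

```bash
python3 st.py
```

```text
t 13.1167 fix xy mm [-0.37 11.51] tipz 53.19 F [ 0.1  1.9 -2.3] M [0.22 0.14 0.  ] [-1.7997e+02  1.0000e-02  8.2850e+01] 0.02136375573929165
[[279.31542736 254.10672432]]
```

{"op": "servo_tool", "data": {"series": [[1.8,[0.05,0,0.15],[0,0,0]],[1.8,[0.05,0,0.3],[0,0,0]],[1.8,[0.05,0,0.5],[0,0,0]],[1.8,[0.05,0,0.5],[0,0,0]]]}}

```text
t: 13.45
eef_pos: [0.5697, 0.1589, 0.0985]
ee_rot: [-180.0, 0.0, 82.9]
wrist_force: [-0.2, 1.2, -1.9]
finger_gap: 0.0216
```

```bash
python3 st.py
```

```text
t 13.45 fix xy mm [-0.33 11.91] tipz 48.07 F [-0.2  1.2 -1.9] M [-0.02  0.12  0.02] [-1.7997e+02  1.0000e-02  8.2850e+01] 0.021562640276880207
[[279.21269222 256.44897155]]
```

Dropping in (tip at 48 mm, negligible support). I'll go on to about 38 mm.

{"op": "servo_tool", "data": {"series": [[1.8,[0.05,0,0.2],[0,0,0]],[1.8,[0.05,0,0.4],[0,0,0]],[1.8,[0.05,0,0.6],[0,0,0]],[1.8,[0.05,0,0.8],[0,0,0]],[1.8,[0.05,0,1.0],[0,0,0]],[1.8,[0.05,0,1.0],[0,0,0]]]}}

```text
t: 13.95
eef_pos: [0.5698, 0.1594, 0.0885]
ee_rot: [-180.0, 0.0, 82.9]
wrist_force: [0.4, -0.1, -0.4]
finger_gap: 0.0217
```

```bash
python3 st.py
```

```text
t 13.95 fix xy mm [-0.23 12.45] tipz 38.13 F [ 0.4 -0.1 -0.4] M [-0.12  0.13 -0.05] [-1.7998e+02  1.0000e-02  8.2850e+01] 0.021718002970950175
[[279.0420873  260.88602363]]
```

{"op": "servo_tool", "data": {"series": [[1.8,[0,0,0.08],[0,0,0]],[1.8,[0,0,0.16],[0,0,0]],[1.8,[0,0,0.24],[0,0,0]],[1.8,[0,0,0.24],[0,0,0]]]}}

```text
t: 14.28
eef_pos: [0.5699, 0.1595, 0.0865]
ee_rot: [-180.0, 0.0, 82.9]
wrist_force: [-0.4, 0.3, -1.0]
finger_gap: 0.0214
```

```bash
python3 st.py pics/j.png
```

```text
t 14.3333 fix xy mm [-0.11 12.52] tipz 36.16 F [-1.1 -0.7 -1.6] M [-0.12  0.15  0.03] [-180.      0.     82.85] 0.021339643787245455
[[278.95809441 261.73891368]]
```

View pics/j.png

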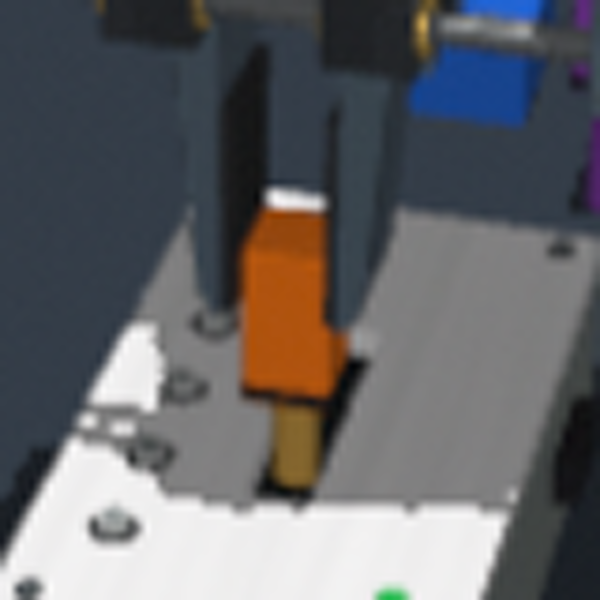

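Handle (crop 287,320) has sunk close to the deck, upright. I'll push gently until it bottoms.

{"op": "servo_tool", "data": {"series": [[1.8,[0,0,0.07],[0,0,0]],[1.8,[0,0,0.14],[0,0,0]],[1.8,[0,0,0.14],[0,0,0]]]}}

```text
t: 14.58
eef_pos: [0.57, 0.1595, 0.0852]
ee_rot: [180.0, -0.0, 82.9]
wrist_force: [-0.8, -0.3, 1.6]
finger_gap: 0.0218
```

```bash
python3 st.py
```

```text
t 14.5833 fix xy mm [-0.09 12.56] tipz 34.8 F [-0.8 -0.3  1.6] M [-0.13  0.34  0.04] [179.99  -0.    82.86] 0.02175429677034428
[[278.93605966 262.32621217]]
```

{"op": "servo_tool", "data": {"series": [[1.8,[0,0,-0.06],[0,0,0]],[2.6,[0,0,-0.06],[0,0,0]],[3.4,[0,0,-0.06],[0,0,0]],[4.5,[0,0,-0.06],[0,0,0]],[5.5,[0,0,-0.06],[0,0,0]],[5.5,[0,0,-0.06],[0,0,0]],[5.5,[0,0,-0.06],[0,0,0]],[5.5,[0,0,-0.06],[0,0,0]]]}}

```text
t: 15.25
eef_pos: [0.5699, 0.1595, 0.0858]
ee_rot: [-180.0, 0.0, 82.9]
wrist_force: [0.0, -0.1, -0.6]
finger_gap: 0.0548
```

```bash
python3 st.py pics/k.png
```

```text
t 15.3 fix xy mm [-0.09 12.55] tipz 35.37 F [-0.1  0.1 -0.1] M [-0.05  0.01  0.02] [180.     0.    82.86] 0.05477919129804684
[[278.94349912 262.08168775]]
```

View pics/k.png

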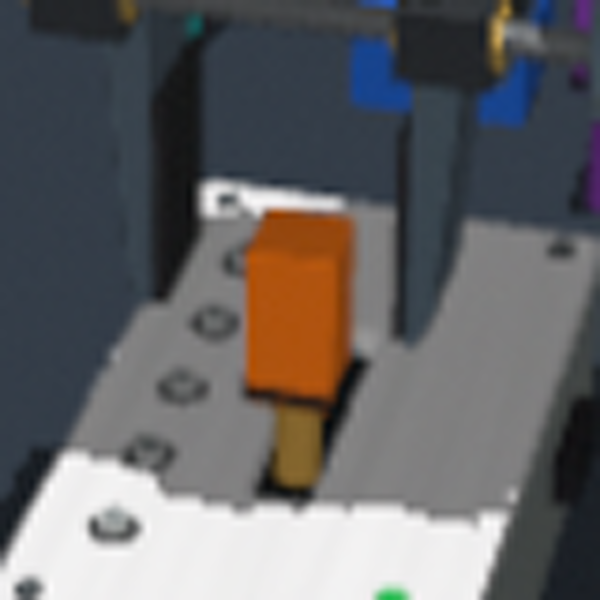

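Released: the handle (crop 300,305) stands clear between the open fingers with a slight settled tilt. I'll retreat straight up.

{"op": "servo_tool", "data": {"series": [[5.5,[0,0,-1],[0,0,0]],[5.5,[0,0,-3],[0,0,0]],[5.5,[0,0,-6],[0,0,0]],[5.5,[0,0,-9],[0,0,0]],[5.5,[0,0,-12],[0,0,0]],[5.5,[-8,0,-14],[0,0,0]],[5.5,[-12,0,-14],[0,0,0]],[5.5,[-16,0,-14],[0,0,0]],[5.5,[-16,0,-14],[0,0,0]],[5.5,[-16,0,-14],[0,0,0]]]}}

```text
t: 16.13
eef_pos: [0.5495, -0.0038, 0.2272]
ee_rot: [179.9, 0.0, 82.7]
wrist_force: [0.7, 0.9, -0.9]
finger_gap: 0.0551
```

```bash
python3 st.py pics/l.png
python3 - <<'E'
from h import *
s=optics.camera('side');t=optics.camera('top')
cv2.imwrite('pics/m.png',np.hstack([cv2.resize(s,(400,300)),cv2.resize(t,(400,300))]))
# fit handle with tilt: tip z, tilt
ob=np.s_[200:270,262:300]
m=np.zeros(s.shape[:2]);m[ob]=((s[...,2].astype(int)-s[...,0])>90)[ob]
a=np.radians(-7.15);C=np.array([.5685,.147])
def mk(q):
    x,y,z,yaw,tx,ty=q;b=box(0,0,yaw,.022,.022,.046,.09);b[:,0]+=tx*b[:,2];b[:,1]+=ty*b[:,2];return b+[x,y,z]
q,f=fit({'side':m},mk,[.57,.159,.036,.26,0,0],[.002,.002,.002,.1,.05,.05]);print(q.round(4),f,m.sum())
E
```

```text
t 16.1833 fix xy mm [ 4.0000e-02 -1.4994e+02] tipz 176.53 F [-0.5  0.3  0.3] M [-0.04  0.01 -0.02] [179.93   0.    82.65] 0.05470461673325498
[[299.48748485 158.23398163]]
[0.5698 0.156  0.041  0.0867 0.0043 0.1023] 0.1089763177998472 308.0
```

View pics/l.png

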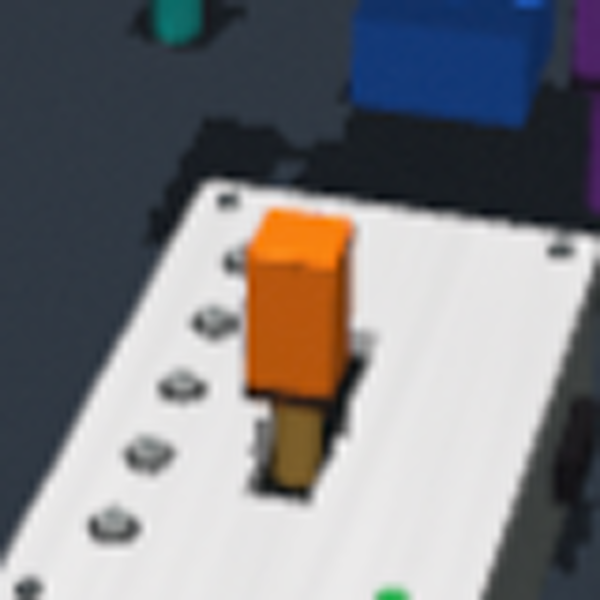

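View pics/m.png

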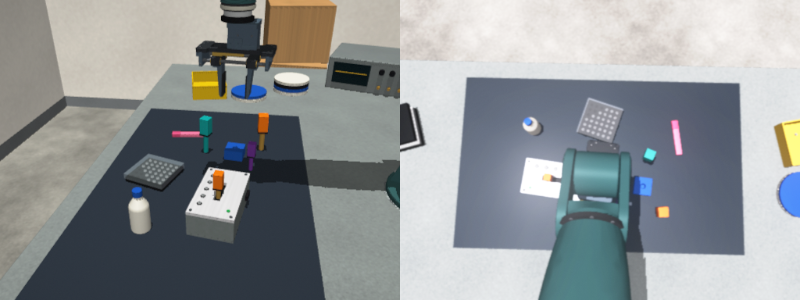

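Run:
```python
from h import *
s=optics.camera('side');t=optics.camera('top')
cv2.imwrite('pics/n.png',cv2.resize(t[190:270,150:240],(675,600),interpolation=2))
M={}
for n,i,ob in(('side',s,np.s_[200:270,262:300]),('top',t,np.s_[210:250,170:205])):
    m=np.zeros(i.shape[:2]);m[ob]=((i[...,2].astype(int)-i[...,0])>(90 if n=='side' else 40))[ob];M[n]=m
def mk(q):
    x,y,z,yaw,tx,ty=q;b=box(0,0,yaw,.022,.022,.046,.09);b[:,0]+=tx*b[:,2];b[:,1]+=ty*b[:,2];return b+[x,y,z]
for z0 in(.034,.038,.044):
    q,f=fit(M,mk,[.57,.159,z0,.26,0,0],[.002,.002,.002,.1,.03,.03]);print(q.round(4),f,[m.sum() for m in M.values()])
```

```text
[ 0.5741  0.1627  0.039  -0.0052 -0.0554 -0.0299] 0.4640269052604861 [np.float64(309.0), np.float64(93.0)]
[ 0.575   0.1625  0.0385  0.055  -0.0526 -0.0351] 0.4897883237228497 [np.float64(309.0), np.float64(93.0)]
[ 0.5759  0.165   0.0397  0.0893 -0.0729 -0.0572] 0.45739925367787787 [np.float64(309.0), np.float64(93.0)]
```

View pics/n.png

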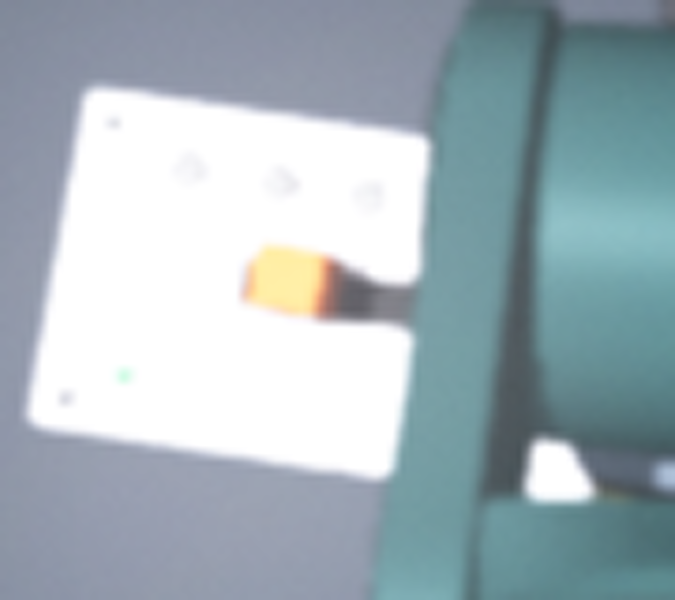

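```bash
python3 -c "
from station import status,manip
print(status.observe()['t'],abs(status.observe()['qvel']).max());print(manip.finish_job())"
```

```text
16.3833 0.5377288938624049
the job is handed in; nothing more can be done
None
```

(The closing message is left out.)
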